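# Swing the retaining rail of a coffee-pod tray into its catch

## Task

Fit the loose wooden rail across the front of the coffee-pod tray: with the rail still slanting well open (20 to 45 degrees), slip its plain end in behind the dark post and press it lightly, with a few newtons for about half a second, against the steel end stop, then swing the rail round the post until its black end snaps past the sprung roller and the rail stays in line with the tray front, and let go. Feel your way: never force or pry the rail, which needs no more than about 15 N of push, keep the pods standing in their places and leave the other things alone.

Things in the scene. Friction and masses are not known exactly. Their poses are not given: they have to be found in the camera images.
- rail: loose straight rail of light wood, 16 wide (x), 280 long (y), 36 high (z) mm, 0.2 kg, upright full-round ends of radius 8 mm; its +y end is black for 40 mm (head), its -y end plain (tail). Origin: centre of its underside. It starts on the worktop on the robot's side of the tray, tail to the robot's right; the worktop is free under it all the way into the closed place
- rail_tail (a point): axis of the rail's rounded plain end, 8 mm inside the end, at half height (132 mm from the middle, towards -y)
- rail_head (a point): axis of the rail's rounded black end, 8 mm inside the end, at half height (132 mm from the middle, towards +y)
- tray: open wooden pod tray fixed to the worktop. Origin on the worktop 10 mm before the floor's front edge; x to its back, y along the front to the robot's left, z up. Floor 6 mm thick, x = 10 to 114, y = -85 to 157 mm; walls 30 mm high. On it a dark steel fitting with stop, post, pad, rest and roller, clamped in slots up to 5 mm off its middle in x and 7 mm in y: not reported, find it by feel
- stop_mid (a point): on the tray; marks the end stop for the fitting at mid-slot: the inner face (at y = -140 mm, x from -37 to 37, 31 mm high) of the upright steel plate at the fitting's right end. The tail butts on it, its axis then at y = -132 mm. The floor is cut back here: a free pocket behind the post, at least 36 mm deep from the post's back (x = -18) to the fitting's bar at x = 26 mm
- post_mid (a point): on the tray; marks, for the fitting at mid-slot, the axis of the dark steel post: 14 mm thick, 36 mm high, x = -25, y = -124 mm, joined to the stop by a short arm. The tail goes behind it. The rail's front face bears on it in the swing and when closed. With the fitting at mid-slot the closed rail has its middle at x = -10, y = 0 mm, parallel to y; it shifts with the fitting
- pad_mid (a point): on the tray; marks, for the fitting at mid-slot, the face of the small black rubber pad (x = -5, y = -60 mm, 9 to 27 mm high) when out. It is sprung (2.2 N/mm, preload 0.5 N, 6 mm travel); the closed rail pushes it back 3 mm, which presses the rail on the post with about 5 N
- rest_mid (a point): on the tray; marks, for the fitting at mid-slot, the face of the rigid black rest (x = 0, y = 100 mm, 14 wide, 27 mm high): only 2 mm behind the back of the closed rail, so pressing on after the snap soon meets it. Grip or push the rail between y = -30 and 120 mm, clear of pad and roller; the fitting's flat bar (top 11 mm high) runs along x = 26 to 40 mm
- catch (a joint): travel of the sprung roller in the dark bracket left of the rail's head, m: 0 = out, pushed along the tray's +y, 8 mm at most; 1.6 N/mm, preload 2.4 N. White turning roller 12 mm thick, 2 to 32 mm high, axis at x = -19, y = 142 mm (fitting at mid-slot, roller out). The head, coming from the front, drives it back 4.3 mm and snaps past; near the head that takes 5 to 10 N, then the force drops. Closed: 0 to 0.001
- pod_0: brown coffee pod, 51 mm across, 40 mm high, upright on the tray floor, one of four in a row 79 mm behind the tray origin; origin: centre of its underside
- pod_1: green coffee pod, 51 mm across, 40 mm high, upright on the tray floor, one of four in a row 79 mm behind the tray origin; origin: centre of its underside
- pod_2: red coffee pod, 51 mm across, 40 mm high, upright on the tray floor, one of four in a row 79 mm behind the tray origin; origin: centre of its underside
- pod_3: black coffee pod, 51 mm across, 40 mm high, upright on the tray floor, one of four in a row 79 mm behind the tray origin; origin: centre of its underside
- mug: white mug with leaf pattern, 92 x 127 x 95 mm, bystander; origin: centre of underside
- honey: jar with green lid, 64 x 68 x 84 mm, bystander; origin: centre of underside
- tea: black carton, 123 x 69 x 104 mm, bystander; origin: centre of underside
- spice: spice jar with red lid, 45 x 45 x 106 mm, bystander; origin: centre of underside
- timer: red and white kitchen timer, 61 x 61 x 42 mm, bystander at the right; origin: centre of underside

How it is judged (in metres and radians):
On the way:
1. the tail is in the pocket behind the post, pressed on the fitting with more than 1.5 N, with the rail slanting open by more than 0.26 rad (15 degrees) (y of rail_tail in the frame of tray between -0.146 and -0.1215 m and x of rail_tail in the frame of tray between -0.018 and 0.022 m and height (world z) of rail_tail below 0.032 m and contact force between rail and tray above 1.5 N and angle between the y axis of rail and the y axis of tray, either way round between 0.26 and 0.9 rad and x of rail_head in the frame of tray below -0.05 m), for 0.2 s.
At the end, for the whole second after the job is handed in: Rail released, at rest on the worktop, in line with the tray within 0.02 rad and held by the fitting: roller snapped out in front of the head (catch below 2.5 mm), rail clamped with over 5 N, end axes within 8 mm of x = -10 and tail within 10 mm of y = -132 mm (tray frame). Pods upright (x of rail_tail in the frame of tray between -0.018 and -0.002 m and y of rail_tail in the frame of tray between -0.142 and -0.122 m and x of rail_head in the frame of tray between -0.018 and -0.002 m and angle between the y axis of rail and the y axis of tray, either way round below 0.02 rad and angle between rail's own z axis and vertical below 0.06 rad and height (world z) of rail below 0.004 m and value of joint catch below 0.0025 m and contact force between rail and tray above 5 N and contact force between the fingers and rail below 0.1 N and linear speed of rail below 0.01 m/s and angle between each of pod_0, pod_1, pod_2, pod_3's own z axis and vertical below 0.2 rad); the robot touches nothing.
It fails at once if the rail is forced: its contact forces on the tray, post, pad, rest and catch add up to more than 35 N (closed at rest they make about 16 N; a push of 15 N stays below) (contact force between rail and tray above 35 N).
It fails at once if a pod is moved more than 20 mm or tipped (distance of any of pod_0, pod_1, pod_2, pod_3 from where it was at the start of the episode above 0.02 m or angle between any of pod_0, pod_1, pod_2, pod_3's own z axis and vertical above 0.4 rad).
It fails at once if a bystander is moved more than 20 mm or tipped (distance of any of mug, honey, tea, spice, timer from where it was at the start of the episode above 0.02 m or angle between any of mug, honey, tea, spice, timer's own z axis and vertical above 0.4 rad).
It also fails if it takes over 72 s, if anything falls off the work surface, if the arm or the gripper's body presses on something with over 40 N, if the wrist force passes 120 N, or if a joint passes its speed limit or range.

## Robot

A 6-joint arm with a two-finger parallel gripper is mounted at the origin on a cart in front of the work surface, level with it; the furniture and walls round the work are solid. World frame = base frame: x ahead of the robot, y to its left, z up, the work surface at z = 0. Lengths are in mm, angles in rad, forces in N, time in s.
With the tool pointing down it reaches from about 350 to 975 mm from the base axis. Payload 7.1 kg.
Tool frame: the origin (TCP) lies on the front face of the gripper's body, between the roots of the fingers; the fingertips stand 80 mm ahead of it and the grasp point (between the pads) lies 61 mm ahead of it; z points along the fingers, y is the line along which they close (so a half turn about z gives the same grasp; the last joint's range is limited). The gripper opens to 88 mm and grips with 3 to 60 N. Pads are 20 mm wide; open, the fingers measure 115 mm over their backs; the gripper's body (75 mm by 178 mm) begins 61 mm behind the grasp point.
Start: joints at [-1.31, 0.423, 1.63, -0, 1.089, -0.019], TCP at [172.621, -600.673, 302.675] pointing down, gripper open.
Joint ranges: [-3, 3], [-0.9, 2.11], [0.09, 2.58], [-1.31, 4.45], [0.11, 2.69], [-2.54, 2.54]. Speed limits (rad/s): [2.39, 2.39, 3.01, 3.14, 3.14, 3.14].

## Interface

Orientations are given as a rotation vector (axis times angle).
In Python, from workcell import readout, vision, close_job gives the robot as it stands.
- The arm moves only by the tool servo_tool, never from a script. Its argument "plan" is a list that holds one entry, the list of rows, each a list of 7 numbers: the gripper command: -1 is fully open, 1 is shut, values between are in proportion, then the shift along the world's x, y, z in units of 40 mm (1.0 is 40 mm), then the turn, a rotation vector about the world's x, y, z in units of 5 degrees (1.0 is 5 degrees). A call has 1 to 5 rows; each row shifts and turns the commanded pose from where the row before left it; what a row does not reach is not made up. A row lasts 1/12 s, in which the tool goes at most 41.7 mm and 7.16 degrees, less where a joint would pass 70% of its speed; a pose out of reach is approached as far as the arm can. A call is refused whole if a number of a shift passes 1 or a number of a turn 1, either way. A call with a gripper value outside its range is refused whole. The fingers move at their own pace and stop on an object; the grip force is fixed at half the most. Time passes only in rows, so rows that do not move let the fingers close. It gives the time, the measured TCP pose, the force, the opening and the grip force at its end, in the units of the state.
- readout.get_obs(): the state, without advancing time (a new reading comes with each control period).
- vision.get_image(name): name is "scene" or "top" or "wrist"; returns the picture (400x640x3 uint8, red, green, blue); there is no depth.
- vision.camera_params(name): a dict with "fx", "fy", "cx", "cy" (pixels), "rvec" (rotation vector, rad) and "tvec" (3), from world to camera coordinates, as OpenCV has them; the wrist camera has in their place "hand_eye" (4x4, takes a point from camera to tool coordinates, whose origin is the TCP and whose axes are the flange's). Camera axes: x right, y down, z forward; pixel columns grow to the right and rows downward; lengths in mm; the calibration is good to about 2 mm. A picture is of the moment at which its call begins: read the wrist's pose just before it. camera_params takes no time and is no camera call.
- close_job(): hands the job in; it is judged then, once.
The state is a dict: "t": time; "qpos": joint angles; "qvel": joint speeds; "joint_torque": joint torques, N m; "ee_pos": TCP position; "orientation": TCP orientation; "ft_force": force on the tool from outside, world axes, zero at the start; "moment": the same for the moment, N m; "width": finger opening in mm; "grasp_force": force on a finger pad.
Only numpy, scipy, OpenCV 4.12 (cv2) and the standard library are available. Lean on these libraries where they do the work, as an engineer would, in place of code of your own. Each camera call takes 0.05 s, during which the arm holds its last target. There are 200 camera calls.

## Working session

There is one attempt and no reset: what is moved stays moved. The work goes in short steps, Python scripts to look and compute and a tool call to move; the robot and the scene stay as the last step left them, time stands still between calls to the robot, and variables do not carry over. Pictures are saved under pics/ and viewed, at most 10 in all, crops included, and the job is handed in when it is done.

Besides the shell and the picture viewer there is one more tool, called as name(argument=value, ...) on one line, values as JSON. servo_tool: Moves the arm, as the interface text tells. Its arguments: {"type":"object","properties":{"plan":{"type":"array"}},"required":["plan"]}

```bash
mkdir -p pics
cat > h.py <<'E'
import numpy as np, cv2, json
from workcell import readout, vision, close_job
def ray(name,uv):
    p=vision.camera_params(name); 
    d=np.array([(uv[0]-p['cx'])/p['fx'],(uv[1]-p['cy'])/p['fy'],1.])
    if 'hand_eye' in p:
        o=readout.get_obs(); H=np.array(p['hand_eye']); R=cv2.Rodrigues(np.array(o['orientation'],float))[0]
        return R@H[:3,3]+np.array(o['ee_pos']), R@H[:3,:3]@d
    R=cv2.Rodrigues(np.array(p['rvec'],float))[0]; t=np.array(p['tvec'])
    return -R.T@t, R.T@d
def onz(name,uv,z):
    c,d=ray(name,uv); return c+d*(z-c[2])/d[2]
def grab(name,f):
    im=vision.get_image(name); cv2.imwrite('pics/'+f,im[:,:,::-1]); return im
E
python3 - <<'E'
from h import *
o=readout.get_obs(); print({k:np.round(v,3) for k,v in o.items()})
for n in('top','scene'):
    grab(n,n+'0.png'); print(n,vision.camera_params(n))
E
```

```text
{'t': np.float64(0.0), 'qpos': array([-1.31 ,  0.424,  1.631, -0.   ,  1.089, -0.019]), 'qvel': array([-0.002, -0.001, -0.001,  0.002, -0.   ,  0.   ]), 'joint_torque': array([ 0.0000e+00, -5.4463e+01, -2.7367e+01,  6.4000e-02,  2.3000e-02,
       -0.0000e+00]), 'ee_pos': array([ 172.514, -600.269,  301.918]), 'orientation': array([-3.109, -0.438,  0.   ]), 'ft_force': array([-0.106, -0.242,  0.343]), 'moment': array([0.01 , 0.064, 0.045]), 'grasp_force': np.float64(0.0), 'width': np.float64(87.616)}
top {'fx': 395.19699166909027, 'fy': 395.19699166909027, 'cx': 316.6287540880252, 'cy': 188.4170199059398, 'rvec': array([ 2.32341047, -1.66591198,  0.26604144]), 'tvec': array([-210.27104528,  531.02700056,  968.99283057])}
scene {'fx': 395.88764045505366, 'fy': 395.88764045505366, 'cx': 317.5466708390564, 'cy': 200.86954959946203, 'rvec': array([ 0.89744624, -2.56521689,  1.01887493]), 'tvec': array([423.90683943, 294.28067577, 887.17366712])}
```

View pics/top0.png

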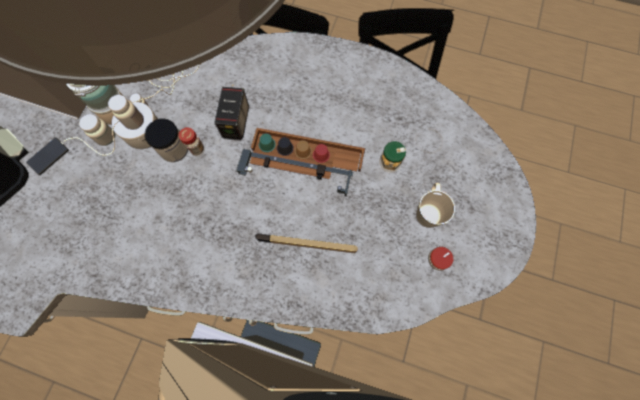

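View pics/scene0.png

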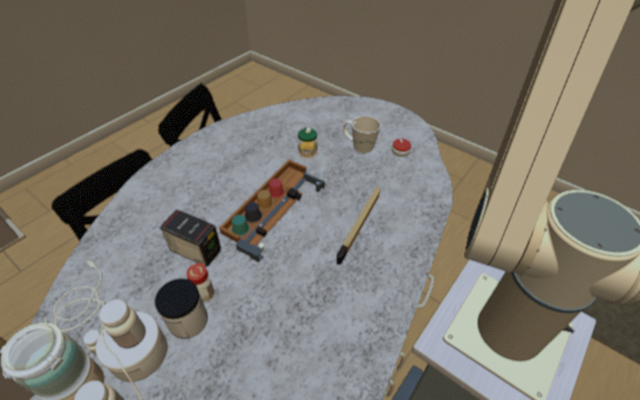

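The top view shows the rail from its black head at about (258,238) to its plain tail at (356,249). The tray is at about (250-365,130-178), with the roller bracket at (245,165), the post at (342,190) and the stop at (350,182). In the scene view the rail runs (342,255)-(378,190).

Run:
```python
from h import *
im=cv2.imread('pics/top0.png')
c=im[115:265,225:375]; cv2.imwrite('pics/crop.png',cv2.resize(c,(800,600)[:1]*1+(600,) if 0 else (600,600),interpolation=cv2.INTER_CUBIC))
hsv=cv2.cvtColor(im,cv2.COLOR_BGR2HSV)
# rail light wood
m=np.zeros(im.shape[:2],np.uint8); roi=(slice(225,262),slice(245,370))
wood=cv2.inRange(hsv,(8,70,60),(30,255,255)); dark=cv2.inRange(im,(0,0,0),(75,75,75))
m[roi]=(wood|dark)[roi]
n,l,s,ce=cv2.connectedComponentsWithStats(cv2.morphologyEx(m,cv2.MORPH_CLOSE,np.ones((3,3))))
k=1+np.argmax(s[1:,4]); pts=np.argwhere(l==k)[:,::-1].astype(np.float32)
r=cv2.minAreaRect(pts); print(s[k],r)
b=cv2.boxPoints(r)
d=np.array([np.cos(np.radians(r[2])),np.sin(np.radians(r[2]))])
P=[onz('top',q,30)for q in b]; print(np.round(P,1))
# tray wood
m[:]=0; m[120:185,240:375]=wood[120:185,240:375]
n,l,s,ce=cv2.connectedComponentsWithStats(cv2.morphologyEx(m,cv2.MORPH_CLOSE,np.ones((3,3))))
k=1+np.argmax(s[1:,4]);pts=np.argwhere(l==k)[:,::-1].astype(np.float32)
r=cv2.minAreaRect(pts);b=cv2.boxPoints(r);print(s[k],r,b)
print(np.round([onz('top',q,30)for q in b],1))
```

```text
[256 234 101  19 661] ((305.9766540527344, 242.6901092529297), (101.08271026611328, 7.0174560546875), 7.001267910003662)
[[ 395.9   87.5   30. ]
 [ 414.5   92.4   30. ]
 [ 469.7 -176.    30. ]
 [ 451.1 -179.3   30. ]]
[ 251  128  114   43 2029] ((307.0140075683594, 149.70480346679688), (112.1746597290039, 25.243478775024414), 10.84030532836914) [[249.55374 151.55284]
 [254.30136 126.75982]
 [364.47427 147.85677]
 [359.72665 172.64978]]
[[ 633.6  200.1   30. ]
 [ 713.2  216.9   30. ]
 [ 751.8 -114.3   30. ]
 [ 673.1 -123.6   30. ]]
```

View pics/crop.png

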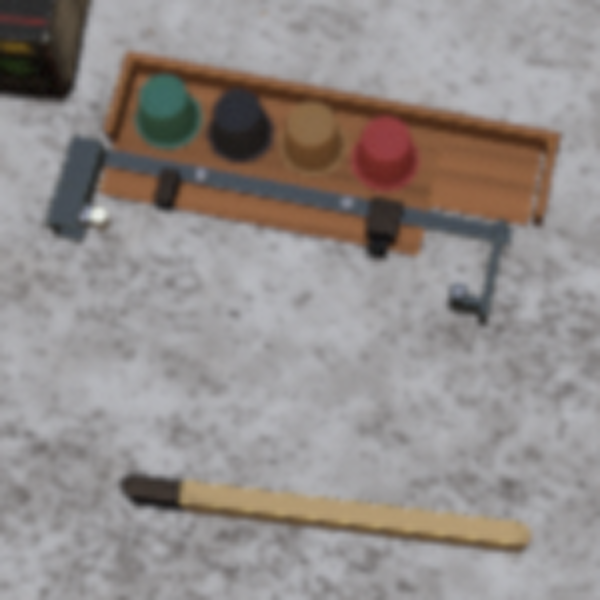

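The crop (4x, from (225,115)) shows the roller at (97,215), the post at (460,293), the stop plate running (503,232)-(485,318), and the rail head at the left. Next I'll fit the fitting's frame while turning and moving over the rail.

Run:
```python
from h import *
F={'roller':((97,215),32,(-19,142)),'post':((460,293),36,(-25,-124)),'stopF':((485,318),31,(-37,-143)),'stopB':((503,232),31,(37,-143))}
A=[];B=[]
for k,(p,z,l) in F.items():
    w=onz('top',(225+(p[0]-.0)/4,115+p[1]/4),z); print(k,np.round(w,1)); A.append(l);B.append(w[:2])
A=np.array(A,float);B=np.array(B)
a=A-A.mean(0);b=B-B.mean(0)
t=np.arctan2((a[:,0]*b[:,1]-a[:,1]*b[:,0]).sum(),(a*b).sum());R=np.array([[np.cos(t),-np.sin(t)],[np.sin(t),np.cos(t)]])
o=B.mean(0)-R@A.mean(0);print('yaw deg',np.degrees(t),'origin',o,'res',np.round(B-(A@R.T+o),1))
```

```text
roller [582.6 180.2  32. ]
post [608.1 -84.8  36. ]
stopF [ 597.8 -106.7   31. ]
stopB [663.5 -99.6  31. ]
yaw deg 6.051738331914085 origin [616.84439338  40.04687241] res [[-0.4  0.9]
 [ 3.   1.1]
 [ 2.6 -0.7]
 [-5.3 -1.3]]
```

servo_tool(plan=[[[-1,0.4,0.9,0,0,0,1],[-1,0.4,0.9,0,0,0,1],[-1,0.4,0.9,0,0,0,1],[-1,0.4,0.9,0,0,0,1],[-1,0.4,0.9,0,0,0,1]]])

```text
t: 0.52
ee_pos: [252.7, -418.8, 302.3]
orientation: [-2.94, -1.106, 0.0]
ft_force: [0.6, -0.4, 0.5]
width: 87.8
grasp_force: 0.0
```

servo_tool(plan=[[[-1,0.4,0.9,0,0,0,1],[-1,0.4,0.9,0,0,0,1],[-1,0.4,0.9,0,0,0,1],[-1,0.4,0.9,0,0,0,1],[-1,0.4,0.9,0,0,0,1]]])

```text
t: 0.93
ee_pos: [332.7, -238.8, 302.6]
orientation: [-2.631, -1.717, -0.0]
ft_force: [0.4, 0.0, -0.4]
width: 88.0
grasp_force: 0.0
```

servo_tool(plan=[[[-1,0.4,0.9,0,0,0,1],[-1,0.4,0.9,0,0,0,1],[-1,0.4,0.9,0,0,0,1],[-1,0.4,0.9,0,0,0,1],[-1,0.4,0.9,0,0,0,1]]])

```text
t: 1.35
ee_pos: [412.8, -58.7, 302.7]
orientation: [2.196, 2.246, 0.0]
ft_force: [1.0, -0.7, 0.6]
width: 87.7
grasp_force: 0.0
```

servo_tool(plan=[[[-1,0.8,0.9,0.3,0,0,1],[-1,0.8,0.9,0.3,0,0,1],[-1,0.3,0,0,0,0,0],[-1,0,0,0,0,0,0]]])

```text
t: 1.68
ee_pos: [480.7, 1.2, 323.2]
orientation: [1.993, 2.426, 0.002]
ft_force: [0.6, -0.6, -0.9]
width: 88.0
grasp_force: 0.0
```

Run:
```python
from h import *
o=readout.get_obs(); print(o['ee_pos'],o['orientation']); np.save('w0.npy',[o['ee_pos'],o['orientation']])
grab('wrist','w0.png'); print(vision.camera_params('wrist'))
```

```text
[480.73414098   1.20170704 323.21355165] [1.99273898e+00 2.42628944e+00 2.15259302e-03]
{'fx': 317.17994775680245, 'fy': 317.17994775680245, 'cx': 317.4586857594399, 'cy': 198.11877122521517, 'hand_eye': array([[ 1.82530440e-04, -9.64384902e-01, -2.64502793e-01,
         7.17007667e+01],
       [ 9.99999979e-01,  1.50732122e-04,  1.40515162e-04,
         1.30151626e+00],
       [-9.56416336e-05, -2.64502813e-01,  9.64384909e-01,
        -8.41729053e+01],
       [ 0.00000000e+00,  0.00000000e+00,  0.00000000e+00,
         1.00000000e+00]])}
```

View pics/w0.png

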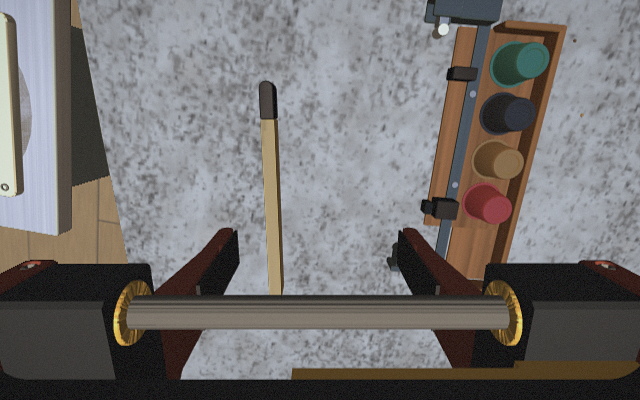

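The wrist view looks towards +y. It shows the rail head tip at (267,82) with the rail running down to (275,290), the white roller at (443,29), the rest at (460,73), the pad at (432,208), and the post at (393,262), half hidden by a finger.

Run:
```python
from h import *
im=cv2.imread('pics/w0.png').astype(int)
b,g,r=im[...,0],im[...,1],im[...,2]
wood=(r-b>40)
L=[];Rr=[]
for v in range(130,226,8):
    c=np.where(wood[v,240:300])[0]+240
    L.append(onz('wrist',(c.min()-.5,v),36)[:2]);
    if v%24==10: print(v,c.min(),c.max(),im[v,c.min():c.max()+1:3].tolist()[:6])
L=np.array(L);p=np.polyfit(L[:,1],L[:,0],1);print('left edge slope',np.degrees(np.arctan(p[0])),'res',np.round(np.polyval(p,L[:,1])-L[:,0],1))
dark=(im.max(2)<85); m=np.zeros(dark.shape,np.uint8);m[70:135,245:290]=dark[70:135,245:290]
n,l,s,_=cv2.connectedComponentsWithStats(m);k=1+np.argmax(s[1:,4]);print('head blob',s[k])
y0=s[k][1];x0=np.where(l[y0]==k)[0].mean();tip=onz('wrist',(x0,y0-.5),36);print('tip',tip)
v=s[k][1]+s[k][3];jn=onz('wrist',(267,v),36);print('junction',jn)
t=np.arctan(-p[0]);d=np.array([-np.sin(t),np.cos(t)]);nrm=np.array([np.cos(t),np.sin(t)])
e=np.array([np.polyval(p,0),0]); c0=e+8*nrm
s_=(tip[:2]-c0)@d
print('t',np.degrees(t),'mid',c0+d*(s_-140),'grip70',c0+d*(s_-70))
# bar left edge
E=[]
for v in range(90,240,10):
    row=im[v]; blue=((b[v]-r[v])>4)&(r[v]<130)
    c=np.where(blue[425:490])[0]+425
    if len(c): E.append((v,c.min(),c.max()))
print(E)
print('roller',onz('wrist',(443,29),32))
```

```text
130 261 274 [[102, 156, 174], [109, 142, 160], [117, 155, 173], [119, 156, 174], [112, 157, 176]]
154 262 277 [[105, 155, 170], [121, 155, 174], [116, 155, 173], [117, 150, 171], [111, 156, 177], [30, 56, 71]]
178 263 276 [[93, 123, 136], [118, 156, 176], [119, 155, 175], [120, 157, 176], [110, 155, 174]]
202 265 279 [[110, 162, 181], [118, 154, 174], [118, 155, 175], [118, 154, 173], [68, 104, 124]]
left edge slope -11.567955324543236 res [-0.2  0.3 -0.3  0.2 -0.5  0.   0.6 -0.1  0.4 -0.3  0.3 -0.4]
head blob [259  81  19  54 690]
tip [403.26201431  91.48506816  36.        ]
junction [414.32811728  33.59917928  36.        ]
t 11.567955324543236 mid [431.23639943 -45.6916214 ] grip70 [417.19929747  22.88650754]
[(90, np.int64(466), np.int64(477)), (100, np.int64(439), np.int64(489)), (110, np.int64(463), np.int64(483)), (120, np.int64(461), np.int64(482)), (130, np.int64(459), np.int64(489)), (140, np.int64(457), np.int64(467)), (150, np.int64(455), np.int64(465)), (160, np.int64(453), np.int64(463)), (170, np.int64(451), np.int64(461)), (180, np.int64(449), np.int64(459)), (190, np.int64(447), np.int64(457)), (200, np.int64(434), np.int64(455)), (210, np.int64(427), np.int64(428)), (220, np.int64(442), np.int64(451)), (230, np.int64(440), np.int64(449))]
roller [581.4295059  179.53728084  32.        ]
```

servo_tool(plan=[[[-1,-0.4,0.14,-0.8,0,0,0.08],[-1,-0.4,0.14,-0.9,0,0,0],[-1,-0.4,0.14,-0.9,0,0,0],[-1,-0.4,0.12,-0.9,0,0,0],[-1,0,0,-0.9,0,0,0]]])

```text
t: 2.15
ee_pos: [409.1, 20.5, 145.4]
orientation: [-1.99, -2.427, 0.004]
ft_force: [0.1, -0.1, -0.8]
width: 87.5
grasp_force: 0.0
```

Run:
```python
from h import *
import h
# pose of w0 image
P=np.load('w0.npy'); H=np.array(vision.camera_params('wrist')['hand_eye']); p=vision.camera_params('wrist')
R=cv2.Rodrigues(P[1])[0]
def oz(u,v,z):
    d=R@H[:3,:3]@np.array([(u-p['cx'])/p['fx'],(v-p['cy'])/p['fy'],1]); c=R@H[:3,3]+P[0]; return (c+d*(z-c[2])/d[2])[:2]
a,b=oz(465.5,90,11),oz(439.5,230,11); d=a-b; t=np.arctan2(-d[0],d[1]); print('bar yaw',np.degrees(t))
n=np.array([np.cos(t),np.sin(t)]);y=np.array([-n[1],n[0]])
ro=oz(443,29,32); O=ro+19*n-142*y; print('origin by roller',O,'bar x',(a-O)@n,(b-O)@n)
for k,uv,z in(('rest',(449,73),27),('padfront',(422,207),27),('post',(393,262),36)): q=oz(*uv,z)-O;print(k,q@n,q@y)
print('post world',O-25*n-124*y)
o=readout.get_obs();print(o['ee_pos'],np.degrees(2*np.arctan2(o['orientation'][1],o['orientation'][0])))
```

```text
bar yaw 7.086704530945439
origin by roller [620.56845066  42.57362285] bar x 26.421412475325894 26.421412475325894
rest -2.657047000071893 99.50558099041442
padfront -7.881802777104182 -58.545367850987006
post -36.6571026678079 -131.97008603110305
post world [611.05746502 -83.56337074]
[409.10494854  20.46747935 145.41875964] -258.71356135756986
```

servo_tool(plan=[[[-1,0.2,0.06,-0.6,0,0,0],[-1,0,0,-0.5,0,0,0],[-1,0,0,-0.1,0,0,0],[-1,0,0,0,0,0,0]]])

```text
t: 2.48
ee_pos: [420.3, 22.7, 97.8]
orientation: [-1.99, -2.427, 0.005]
ft_force: [1.3, 0.1, -0.6]
width: 87.9
grasp_force: 0.0
```

servo_tool(plan=[[[-1,-0.07,0,-0.1,0,0,0],[0.4,0,0,0,0,0,0],[1,0,0,0,0,0,0],[1,0,0,0,0,0,0],[1,0,0,0,0,0,0]]])

```text
t: 2.9
ee_pos: [420.0, 23.8, 95.6]
orientation: [1.988, 2.431, 0.002]
ft_force: [0.1, -0.5, -0.5]
width: 64.8
grasp_force: 0.0
```

servo_tool(plan=[[[1,0,0,0,0,0,0],[1,0,0,0,0,0,0],[1,0,0,0,0,0,0],[1,0,0,0,0,0,0]]])

```text
t: 3.23
ee_pos: [419.6, 23.8, 94.9]
orientation: [1.989, 2.432, 0.0]
ft_force: [0.8, 0.5, 0.1]
width: 38.1
grasp_force: 0.0
```

servo_tool(plan=[[[1,0,0,0,0,0,0],[1,0,0,0,0,0,0],[1,0,0,0,0,0,0],[1,0,0,0,0,0,0],[1,0,0,0,0,0,0]]])

```text
t: 3.65
ee_pos: [419.4, 23.8, 94.8]
orientation: [-1.989, -2.431, 0.0]
ft_force: [-0.4, 0.5, -0.6]
width: 15.9
grasp_force: 30.0
```

servo_tool(plan=[[[1,0.2,0.3,0.02,0,0,0.7],[1,0.4,0.6,0,0,0,1],[1,0.45,0.7,0,0,0,1],[1,0.45,0.6,0,0,0,1],[1,0.28,0.38,0,0,0,0.98]]])

```text
t: 4.07
ee_pos: [492.6, 129.1, 95.7]
orientation: [1.447, 2.787, 0.002]
ft_force: [-0.7, 0.3, -1.6]
width: 16.0
grasp_force: 30.0
```

servo_tool(plan=[[[1,0,0,0,0,0,0],[1,0,0,0,0,0,0]]])

```text
t: 4.23
ee_pos: [490.7, 127.6, 95.3]
orientation: [-1.454, -2.785, 0.0]
ft_force: [-0.4, 0.5, -1.2]
width: 15.9
grasp_force: 30.0
```

Run:
```python
from h import *
o=readout.get_obs();yaw=np.degrees(2*np.arctan2(o['orientation'][1],o['orientation'][0]));print(o['ee_pos'],yaw,o['ft_force'])
im=grab('top','top1.png'); cv2.imwrite('pics/top1c.png',cv2.resize(im[120:230,225:375,::-1],(750,550),interpolation=cv2.INTER_CUBIC))
```

```text
[490.68279514 127.57020005  95.31106016] -235.1437951428158 [-0.39900335  0.47453742 -1.16770365]
```

View pics/top1c.png

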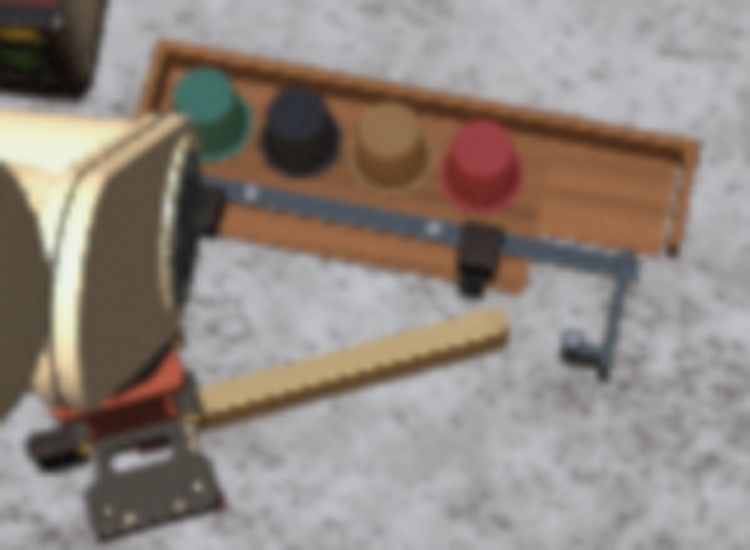

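The crop (5x, from (225,120)) shows the rail held with its tail end at about (505,325). The post top is at (573,340) and the stop plate runs (628,265)-(603,375), so the way into the pocket is clear.

Run:
```python
from h import *
f=lambda u,v,z:onz('top',(225+u/5,120+v/5),z)[:2]
t=np.radians(6.8);n=np.array([np.cos(t),np.sin(t)]);y=np.array([-n[1],n[0]])
po=f(573,340,36);ta=f(489,329,36);print('post',po,'tail',ta,'rel F',(ta-po)@n,(ta-po)@y)
for k,u,v in(('stop back',628,265),('stop front',603,375)):
    q=f(u,v,31)-po;print(k,q@n,q@y)
im=cv2.imread('pics/top1.png');hsv=cv2.cvtColor(im,cv2.COLOR_BGR2HSV)
m=np.zeros(im.shape[:2],np.uint8);m[175:208,266:332]=cv2.inRange(hsv,(8,60,110),(30,255,255))[175:208,266:332]
n_,l,s,_=cv2.connectedComponentsWithStats(m);k=1+np.argmax(s[1:,4]);r=cv2.minAreaRect(np.argwhere(l==k)[:,::-1].astype(np.float32));print(s[k])
print(np.round([onz('top',q,36)[:2] for q in cv2.boxPoints(r)],1))
```

```text
post [608.44837064 -83.50852754] tail [599.57602658 -36.74494206] rel F -3.272937527571065 47.48514815972776
stop back 52.631378620446824 -22.075602495719867
stop front -15.189281813929401 -20.294025744504303
[266 182  60  21 367]
[[515.5 105.9]
 [614.5 -36.7]
 [599.6 -46.3]
 [501.3  95.7]]
```

servo_tool(plan=[[[1,0.14,-0.2,0,0,0,0],[1,0.19,-0.27,0,0,0,0],[1,0.19,-0.27,0,0,0,0],[1,0.18,-0.25,0,0,0,0],[1,0,0,0,0,0,0]]])

```text
t: 4.7
ee_pos: [520.7, 84.8, 95.9]
orientation: [1.459, 2.781, 0.001]
ft_force: [1.1, 1.4, -2.1]
width: 15.5
grasp_force: 30.0
```

servo_tool(plan=[[[1,0.03,-0.041,0,0,0,0],[1,0.03,-0.041,0,0,0,0],[1,0,0,0,0,0,0]]])

```text
t: 4.95
ee_pos: [521.1, 83.8, 95.6]
orientation: [-1.455, -2.784, 0.0]
ft_force: [0.3, -0.8, -2.1]
width: 16.0
grasp_force: 30.0
```

servo_tool(plan=[[[1,0.03,-0.041,0,0,0,0],[1,0.03,-0.041,0,0,0,0],[1,0.02,-0.03,0,0,0,0],[1,0,0,0,0,0,0]]])

```text
t: 5.28
ee_pos: [524.5, 79.6, 95.7]
orientation: [1.454, 2.785, 0.0]
ft_force: [0.6, 0.1, -2.6]
width: 15.8
grasp_force: 30.0
```

servo_tool(plan=[[[1,0.02,-0.03,0,0,0,0],[1,0.02,-0.03,0,0,0,0],[1,0,0,0,0,0,0]]])

```text
t: 5.53
ee_pos: [525.2, 77.6, 95.4]
orientation: [-1.454, -2.783, 0.001]
ft_force: [-2.3, 4.4, -1.1]
width: 16.1
grasp_force: 30.0
```

servo_tool(plan=[[[1,0,0,0,0,0,0],[1,0,0,0,0,0,0],[1,0,0,0,0,0,0],[1,0,0,0,0,0,0]]])

```text
t: 5.87
ee_pos: [525.3, 77.7, 95.5]
orientation: [-1.454, -2.783, 0.001]
ft_force: [-2.0, 4.7, -1.8]
width: 15.7
grasp_force: 30.0
```

servo_tool(plan=[[[1,0,0,0,0,0,0],[1,0,0,0,0,0,0],[1,0,0,0,0,0,0],[1,0,0,0,0,0,0]]])

```text
t: 6.2
ee_pos: [525.2, 77.7, 95.4]
orientation: [-1.454, -2.783, 0.001]
ft_force: [-1.7, 4.9, -1.4]
width: 15.9
grasp_force: 30.0
```

Run:
```python
from h import *
im=grab('top','top2.png'); cv2.imwrite('pics/top2c.png',cv2.resize(im[120:230,225:375,::-1],(750,550),interpolation=cv2.INTER_CUBIC))
o=readout.get_obs();print(o['ee_pos'],o['ft_force'],o['moment'])
```

```text
[525.26747608  77.66176583  95.46861455] [-1.76158664  4.93576955 -1.24796276] [0.80508299 0.32148773 0.09241373]
```

View pics/top2c.png

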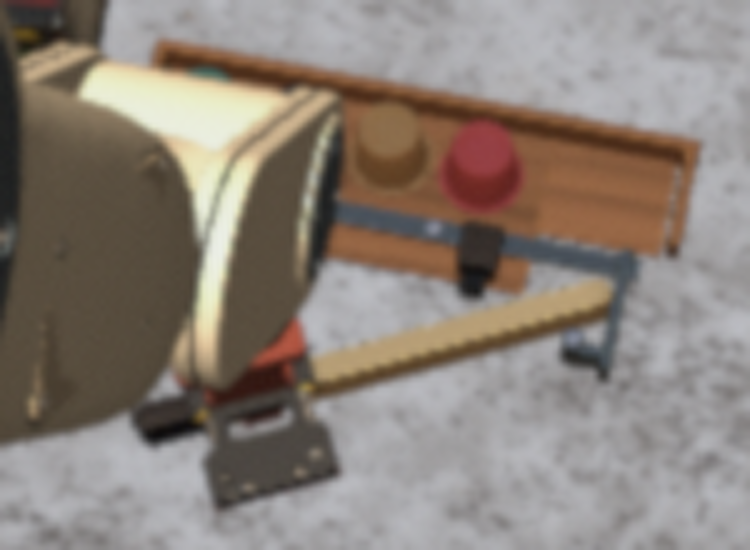

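The crop shows the tail seated in the pocket behind the post: tail at about (605,290), post at (575,345), stop plate at x≈615. The force has held steady at about 5 N for over 0.5 s with the rail slanting about 28°. Now I'll swing it while gripped, pivoting at the tail.

servo_tool(plan=[[[1,0.16,0.125,0,0,0,-0.5],[1,0.17,0.115,0,0,0,-0.5],[1,0,0,0,0,0,0]]])

```text
t: 6.5
ee_pos: [540.5, 87.5, 95.9]
orientation: [1.575, 2.716, 0.002]
ft_force: [-0.0, 0.1, -2.0]
width: 16.0
grasp_force: 30.0
```

servo_tool(plan=[[[1,0.173,0.103,0,0,0,-0.5],[1,0.176,0.095,0,0,0,-0.5],[1,0,0,0,0,0,0]]])

```text
t: 6.75
ee_pos: [554.1, 95.3, 95.8]
orientation: [1.692, 2.646, 0.002]
ft_force: [-0.5, 0.9, -1.4]
width: 15.9
grasp_force: 30.0
```

servo_tool(plan=[[[1,0.18,0.086,0,0,0,-0.5],[1,0.186,0.079,0,0,0,-0.5],[1,0,0,0,0,0,0]]])

```text
t: 7.0
ee_pos: [568.4, 101.6, 95.7]
orientation: [1.805, 2.571, 0.002]
ft_force: [0.1, 2.5, -2.2]
width: 15.6
grasp_force: 30.0
```

servo_tool(plan=[[[1,0.188,0.067,0,0,0,-0.5],[1,0.192,0.06,0,0,0,-0.5],[1,0,0,0,0,0,0]]])

```text
t: 7.25
ee_pos: [582.5, 106.5, 95.4]
orientation: [-1.915, -2.489, 0.001]
ft_force: [-3.5, 2.5, -0.9]
width: 15.5
grasp_force: 30.0
```

Run:
```python
from h import *
o=readout.get_obs();print(o['ee_pos'],np.degrees(2*np.arctan2(o['orientation'][1],o['orientation'][0])),o['ft_force'])
im=grab('wrist','w3.png');grab('top','top3.png')
```

```text
[582.51564638 106.49383232  95.37991561] -255.1331704923642 [-3.52101184  2.50894085 -0.88686065]
```

View pics/w3.png

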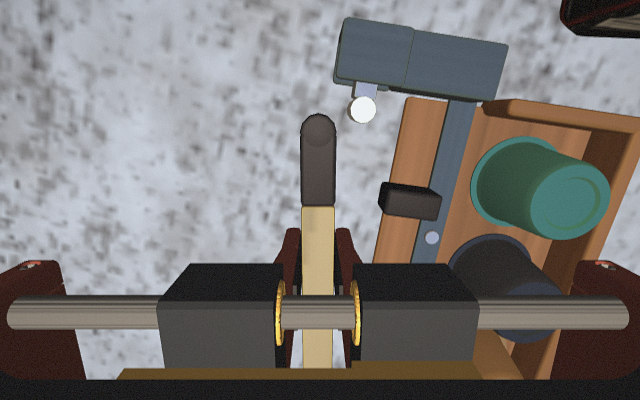

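The wrist view shows the head's round end at (318,131), the roller at (363,109) and the rest at (408,200). The rail is slanting about 8° and the head is still in front of the roller.

Run:
```python
from h import *
t=np.radians(6.8);n=np.array([np.cos(t),np.sin(t)]);y=np.array([-n[1],n[0]])
h=onz('wrist',(318,131),36)[:2];r=onz('wrist',(363,109),32)[:2];q=h-r
G=np.array(readout.get_obs()['ee_pos'][:2])
O=r+19*n-142*y;print('O',O,'head-roller F',q@n,q@y,'head F',(h-O)@n,(h-O)@y,'grip F',(G-O)@n,(G-O)@y)
v=h-G;print('head from grip',np.linalg.norm(v),'t',np.degrees(np.arctan2(-v[0],v[1])))
b=[onz('wrist',p,11)[:2] for p in((456,103),(417,262))];d=b[0]-b[1];print('bar yaw',np.degrees(np.arctan2(-d[0],d[1])))
```

```text
O [619.09643735  43.09778303] head-roller F -18.568176791307476 -12.18256640114259 head F -37.56817679130752 129.8174335988574 grip F -29.933751287537824 67.111066780738
head from grip 63.169398384828355 t 13.741529894804522
bar yaw 6.999843965507688
```

servo_tool(plan=[[[0.32,0,0,0,0,0,0],[0.32,0,0,0,0,0,0],[0.32,0,0,0,0,0,0],[0.32,0,0,0,0,0,0]]])

```text
t: 7.68
ee_pos: [583.2, 106.1, 95.9]
orientation: [1.915, 2.489, 0.001]
ft_force: [0.2, 0.1, 0.1]
width: 29.6
grasp_force: 0.0
```

servo_tool(plan=[[[0.32,0.06,0.008,0,0,0,-0.3],[0.32,0.06,0.008,0,0,0,-0.3],[0.32,0.05,0.006,0,0,0,-0.2],[0.32,0.05,0.006,0,0,0,0],[0.32,0,0,0,0,0,0]]])

```text
t: 8.1
ee_pos: [592.1, 107.5, 95.7]
orientation: [2.001, 2.422, 0.0]
ft_force: [-0.8, 0.2, 0.7]
width: 30.1
grasp_force: 0.0
```

servo_tool(plan=[[[0.32,0.04,0.005,0,0,0,-0.1],[0.32,0.04,0.005,0,0,0,-0.1],[0.32,0.03,0.004,0,0,0,0],[0.32,0,0,0,0,0,0]]])

```text
t: 8.43
ee_pos: [595.5, 108.0, 95.5]
orientation: [-2.022, -2.403, 0.002]
ft_force: [-4.0, 0.4, 2.1]
width: 30.0
grasp_force: 1.8
```

servo_tool(plan=[[[0.32,0.03,0.004,0,0,0,-0.1],[0.32,0.03,0.004,0,0,0,0],[0.32,0,0,0,0,0,0]]])

```text
t: 8.68
ee_pos: [596.8, 108.1, 95.3]
orientation: [-2.032, -2.393, 0.005]
ft_force: [-7.5, -1.3, 4.8]
width: 29.7
grasp_force: 3.7
```

servo_tool(plan=[[[0.32,0.025,0.003,0.02,0,0,0],[0.32,0.025,0.003,0.01,0,0,0],[0.32,0,0,0,0,0,0]]])

```text
t: 8.93
ee_pos: [598.6, 108.4, 95.7]
orientation: [-2.031, -2.392, 0.006]
ft_force: [-5.0, 0.0, -2.4]
width: 29.4
grasp_force: 2.6
```

Run:
```python
from h import *
o=readout.get_obs();print(o['ee_pos'],o['ft_force'],o['moment'])
im=grab('wrist','w4.png')[:,:,::-1]
s=grab('scene','s4.png')[:,:,::-1]
cv2.imwrite('pics/c4.png',np.vstack([cv2.resize(im[60:300,200:600],(666,400)),cv2.resize(s[150:280,190:407],(666,200*2))[:200]]))
```

```text
[598.60031352 108.4244027   95.68315913] [-5.03825102  0.02931182 -2.42306257] [-0.02967815  0.8066943   0.02762073]
```

View pics/c4.png

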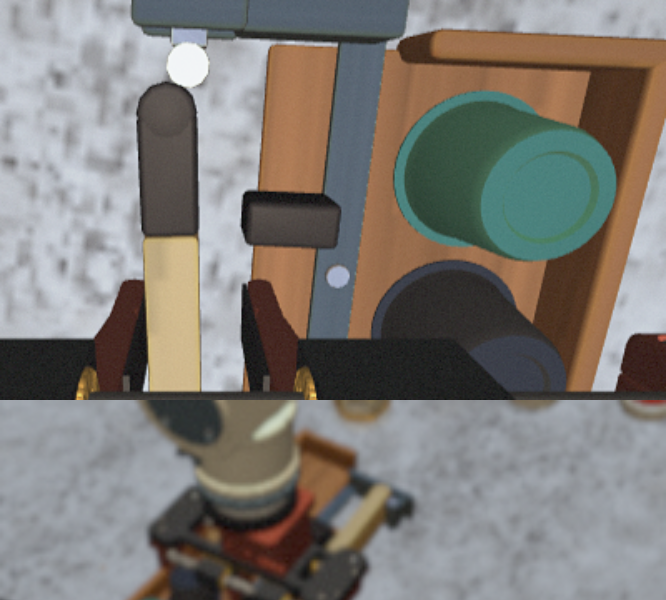

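The picture shows the head (168,108) just touching the roller (188,64). The front finger is on the rail's front face and the rest is well clear behind. I'll keep pushing in small steps.

servo_tool(plan=[[[0.32,0.025,0.003,0,0,0,0],[0.32,0.025,0.003,0,0,0,0],[0.32,0,0,0,0,0,0]]])

```text
t: 9.28
ee_pos: [600.8, 108.8, 95.7]
orientation: [-2.032, -2.392, 0.005]
ft_force: [-4.4, 0.5, -3.3]
width: 30.1
grasp_force: 2.3
```

servo_tool(plan=[[[0.32,0.025,0.003,0,0,0,0],[0.32,0,0,0,0,0,0]]])

```text
t: 9.45
ee_pos: [602.2, 109.0, 95.9]
orientation: [-2.032, -2.393, 0.004]
ft_force: [-4.4, 0.6, -2.9]
width: 30.2
grasp_force: 1.9
```

servo_tool(plan=[[[0.32,0.025,0.003,0,0,0,0],[0.32,0.025,0.003,0,0,0,0],[0.32,0,0,0,0,0,0]]])

```text
t: 9.7
ee_pos: [607.1, 109.4, 97.4]
orientation: [2.032, 2.393, 0.004]
ft_force: [0.2, -0.3, 0.3]
width: 29.9
grasp_force: 0.0
```

servo_tool(plan=[[[0.32,0.025,0.003,0,0,0,0],[0.32,0,0,0,0,0,0]]])

```text
t: 9.87
ee_pos: [607.7, 109.4, 97.4]
orientation: [2.032, 2.393, 0.003]
ft_force: [-0.4, -0.2, -0.7]
width: 30.2
grasp_force: 0.0
```

The force has dropped to zero, so it has snapped past. I'll centre the fingers, rise clear and check.

servo_tool(plan=[[[0.32,-0.13,-0.015,0,0,0,0],[0.32,0,0,0.1,0,0,0],[0.32,0,0,0.4,0,0,0],[0.32,0,0,0.8,0,0,0],[0.32,0,0,0.9,0,0,0]]])

```text
t: 10.28
ee_pos: [599.9, 108.5, 184.3]
orientation: [-2.032, -2.393, 0.005]
ft_force: [0.3, -0.1, -0.1]
width: 29.7
grasp_force: 0.0
```

servo_tool(plan=[[[0.32,-0.9,0,0.3,0,0,0],[0.32,-0.9,0,0.3,0,0,0],[0.32,0,0,0,0,0,0],[0.32,0,0,0,0,0,0]]])

```text
t: 10.62
ee_pos: [528.1, 108.8, 210.0]
orientation: [2.032, 2.395, 0.001]
ft_force: [0.9, 0.2, 0.6]
width: 30.0
grasp_force: 0.0
```

Run:
```python
from h import *
o=readout.get_obs();print(o['ee_pos'],o['ft_force'],o['qvel'].round(3))
im=grab('wrist','w5.png')[:,:,::-1]
s=grab('top','top5.png')[:,:,::-1]
cv2.imwrite('pics/c5.png',np.vstack([im[:300],cv2.resize(s[125:200,235:367],(528,300)) if 0 else cv2.copyMakeBorder(cv2.resize(s[125:200,235:367],(528,300)),0,0,0,112,0)]))
```

```text
[528.1265371  108.77153172 209.99180901] [0.90329986 0.24884157 0.64945852] [-0.007  0.046 -0.064 -0.    -0.014 -0.003]
```

View pics/c5.png

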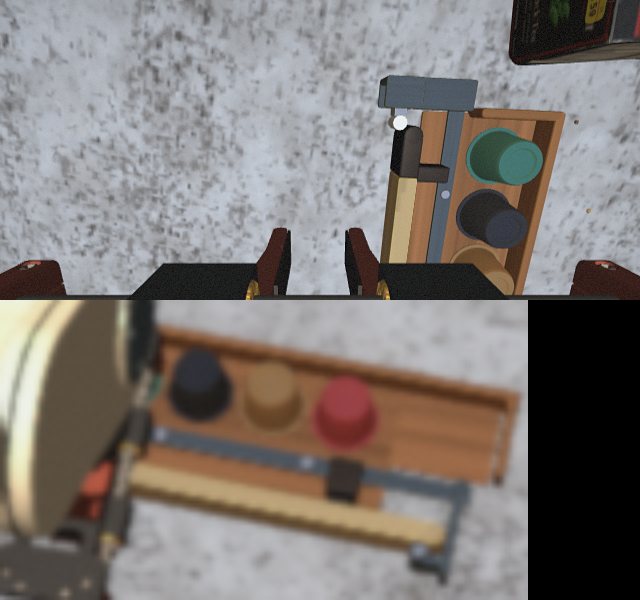

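The head (408,140) sits behind the roller (400,123) and against the front of the rest. The rail runs parallel to the bar, the tail is behind the post, and the pods are standing. I'll do one numeric check.

Run:
```python
from h import *
im=cv2.imread('pics/w5.png').astype(int); r,b=im[...,2],im[...,0]
L=[];Rr=[]
for v in range(185,260,5):
    c=[u for u in range(380,425) if r[v,u]>140 and im[v,u,1]>110 and r[v,u]-b[v,u]>40]
    if c: L.append(onz('wrist',(min(c)-.5,v),36)[:2]);Rr.append(onz('wrist',(max(c)+.5,v),36)[:2])
for e in(L,Rr):
    e=np.array(e);p=np.polyfit(e[:,1],e[:,0],1);print('edge yaw',np.degrees(np.arctan(-p[0])),'x@y100',np.polyval(p,100))
bb=[onz('wrist',p,11)[:2] for p in((446.5,112),(427,258))];d=bb[0]-bb[1];print('bar yaw~',np.degrees(np.arctan2(-d[0],d[1])))
t=np.radians(6.9);n=np.array([np.cos(t),np.sin(t)]);y=np.array([-n[1],n[0]])
ro=onz('wrist',(400,122.5),32)[:2];he=onz('wrist',(409,139),36)[:2];q=he-ro;print('head-roller (want 9,-10)',q@n,q@y,ro)
```

```text
edge yaw 6.320796443063152 x@y100 599.3688869222234
edge yaw 12.156477595169793 x@y100 625.74969190253
bar yaw~ 7.585432209903811
head-roller (want 9,-10) 7.617846473450596 -12.419617823309585 [587.01554744 182.02208506]
```

```bash
python3 -c "
from h import *
print(close_job())"
```

```text
the job is handed in; nothing more can be done
None
```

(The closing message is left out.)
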